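# Slide the board carrier under the contact bridge

## Robot

A 6-joint arm with a two-finger parallel gripper is mounted at the origin on a cart in front of the work surface, level with it; the furniture and walls round the work are solid. World frame = base frame: x ahead of the robot, y to its left, z up, the work surface at z = 0. Lengths are in m, angles in rad, forces in N, time in s.
With the tool pointing down it reaches from about 0.35 to 0.925 m from the base axis. Payload 6.4 kg.
Tool frame: the origin (TCP) lies at the centre of the arm's flange, where the gripper is bolted on; the fingertips stand 173 mm ahead of it and the grasp point (between the pads) lies 155 mm ahead of it (manip.tips_ahead is the distance from the TCP to the fingertips, in m); z points along the fingers, y is the line along which they close (so a half turn about z gives the same grasp; the last joint's range is limited). The gripper opens to 85 mm and grips with 20 to 120 N. Pads are 22 mm wide; open, the fingers measure 114 mm over their backs; the gripper's body (76 mm by 85 mm) begins 54 mm behind the grasp point. The pads swing forward as they close: fully open they stand 13 mm farther back than shut.
Start: joints at [-1.514, 0.245, 1.558, -0, 1.339, -0.174], TCP at [0.149, -0.633, 0.405] pointing down, gripper open.
Joint ranges: [-3.13, 3.13], [-1.02, 2.26], [0.13, 2.54], [-0.95, 4.09], [0.21, 2.88], [-2.74, 2.74]. Speed limits (rad/s): [2.57, 2.57, 3.14, 3.14, 3.14, 3.14].

## Interface

Orientations are given as a unit quaternion [x, y, z, w].
In Python, from station import status, imaging, workorder, manip gives the robot as it stands. The module is installed in compiled form; this text tells all that it offers.
- The arm moves only by the tool drive_tool, never from a script. Its argument "increments" is a list of rows, each an object of numbers: "x", "y", "z": the shift along the tool's x, y, z scaled (see below); "rx", "ry", "rz": the turn, a rotation vector about the tool's x, y, z scaled (see below); "jaw": the gripper command: -1 is fully open, 1 is shut, values between are in proportion. In form: [{"x": .., "y": .., "z": .., "rx": .., "ry": .., "rz": .., "jaw": ..}, ...]. A call has 1 to 20 rows; each row shifts and turns the commanded pose from where the row before left it, along the tool's axes as they then stand; what a row does not reach is not made up. The controller multiplies each number of a shift by 200 mm and each number of a turn by 8 degrees. A row lasts 1/10 s, in which the tool goes at most 50 mm and 8.59 degrees, less where a joint would pass 70% of its speed; a pose out of reach is approached as far as the arm can. A call with a number of a shift or a turn outside -1 to 1 is refused whole. A call with a gripper value outside its range is refused whole. The fingers move at their own pace and stop on an object; "force" is the grip in N (left out, the last holds). Time passes only in rows, so rows that do not move let the fingers close. It gives the time, the measured TCP pose, the force, the opening and the grip force at its end, in the units of the state.
- status.read_state(): the state, without advancing time (a new reading comes with each control period).
- imaging.capture(name): name is "scene" or "top" or "wrist"; returns (picture, depth): 400x640x3 uint8, red, green, blue; 400x640 float32, m along the optical axis (not along the pixel's ray), 0 where there is no reading.
- imaging.calibration(name): a dict with "fx", "fy", "cx", "cy" (pixels), "cam_to_world" (4x4, takes a point from camera to world coordinates); the wrist camera has in their place "mount" (4x4, takes a point from camera to tool coordinates, whose origin is the TCP and whose axes are the flange's). Camera axes: x right, y down, z forward; pixel columns grow to the right and rows downward; lengths in m; the calibration is good to about 2 mm. The wrist camera is an equidistant fisheye: a pixel r from the principal point sees the ray r / f radians off the axis. A picture is of the moment at which its call begins: read the wrist's pose just before it. calibration takes no time and is no camera call.
- workorder.job_done(): hands the job in; it is judged then, once.
The state is a dict: "clock": time; "joint_positions": joint angles; "joint_vel": joint speeds; "effort": joint torques, N m; "tcp_pos": TCP position; "orientation": TCP orientation; "ft_force": force on the tool from outside, world axes, zero at the start; "torque": the same for the moment, N m; "gripper_width": finger opening in m; "finger_force": force on a finger pad.
Only numpy, scipy, OpenCV 4.12 (cv2) and the standard library are available. Lean on these libraries where they do the work, as an engineer would, in place of code of your own. Each camera call takes 0.05 s, during which the arm holds its last target. There are 200 camera calls.

## Task

Push the flat board carrier along the bench with the fingertips, under the low bridge of the test fixture, until its leading edge rests square against the fixture's end stop. Only push it: keep it flat on the bench, never pick it up, tip it or carry it, and leave the flux tin, the heatsink and the filter module where they stand. Finish with the hand clear.

Things in the scene. Friction and masses are not known exactly. Their poses are not given: they have to be found in the camera images.
- carrier: Loose flat aluminium plate 140 (its x) x 80 (y) x 12 mm with a thin green circuit board on top, 14 mm high overall, about 0.3 kg. Origin: centre of its underside. +x edge (row of small brass pads) leads; -x edge is the tail. Starts flat on the bench before the entry, turned up to 0.35 rad from the lane, centre up to 30 mm off the lane's axis. Home: origin at x = -20, y = 0 mm of the fixture.
- lead_edge (a point): Middle of the carrier's leading (+x) edge, on the bench, 70 mm from the carrier's origin.
- tail_edge (a point): Middle of the carrier's tail (-x) edge, on the bench, 70 mm from the carrier's origin. With the carrier home it stands out 65 mm in front of the bridge, open to the fingers.
- test_bridge: Test fixture fixed to the bench, 83 x 166 mm. Origin: on the bench, on the lane's axis, under the middle of the bridge. +x: direction in which the carrier slides in; entry on the -x side. No floor: the carrier slides on the bench. Metal bridge from x = -25 to +25 mm, underside 18 mm up, pins on top to 41 mm. Cheeks 18 mm high, x = -25 to +58, inner faces at y = +-46 mm.
- entry (a point): On the bench at the middle of the lane's mouth, below the bridge's front face; the mouth is 92 mm wide and 18 mm high. 25 mm on the -x side of the fixture's origin. Axes as the fixture.
- end_stop (a point): Foot of the end stop's face, on the lane's axis, 50 mm on the +x side of the fixture's origin. The stop is a rigid bar 18 mm high across the lane. Axes as the fixture.
- flux_pot: Round flux tin, white with a yellow lid, 46 mm across, 22 mm high, loose; stands beside the fixture on its -y side. Origin: centre of its underside. Bystander.
- heatsink: Finned white-metal heatsink 34 x 50 x 26 mm, loose; stands beside the fixture on its +y side. Origin: centre of its underside. Bystander.
- filter_module_1: Filter module, white can on a green board, 30 x 42 x 17 mm, loose; lies behind the carrier, away from the fixture. Origin: centre of its underside. Bystander.

How it is judged:
By the outcome, as a careful person would: the job done as asked, in the order asked, and still so for the second after the job is handed in, with the robot touching nothing.
It also fails if it takes over 58 s, if anything falls off the work surface, if the arm or the gripper's body presses on something with over 40 N, if the wrist force passes 120 N, or if a joint passes its speed limit or range.

## Working session

There is one attempt and no reset: what is moved stays moved. The work goes in short steps, Python scripts to look and compute and a tool call to move; the robot and the scene stay as the last step left them, time stands still between calls to the robot, and variables do not carry over. Pictures are saved under pics/ and viewed, at most 10 in all, crops included, and the job is handed in when it is done.

Besides the shell and the picture viewer there is one more tool, called after ">>>" by a JSON object that holds its "api" and its "payload", one argument or row to a line. drive_tool: Moves the arm, as the interface text tells. Its arguments: {"type":"object","properties":{"increments":{"type":"array","items":{"type":"object","properties":{"x":{"type":"number","minimum":-1,"maximum":1},"y":{"type":"number","minimum":-1,"maximum":1},"z":{"type":"number","minimum":-1,"maximum":1},"rx":{"type":"number","minimum":-1,"maximum":1},"ry":{"type":"number","minimum":-1,"maximum":1},"rz":{"type":"number","minimum":-1,"maximum":1},"jaw":{"type":"number"}}}},"force":{"type":"number"}},"required":["increments"]}

```bash
mkdir -p pics; cat > h.py <<'E'
import numpy as np, cv2
from station import status, imaging, workorder, manip
def shot(n,f):
    p,d=imaging.capture(n); cv2.imwrite(f'pics/{f}.png',p[:,:,::-1]); np.save(f'pics/{f}.npy',d); return p,d
def world(n,d):
    c=imaging.calibration(n); v,u=np.mgrid[:400,:640]
    P=np.stack([(u-c['cx'])/c['fx']*d,(v-c['cy'])/c['fy']*d,d,np.ones_like(d)],-1)
    return (P@np.array(c['cam_to_world']).T)[...,:3]
E
python3 - <<'E'
from h import *
p,d=shot('top','top1'); W=world('top',d)
print(status.read_state()); print(manip.tips_ahead)
c=imaging.calibration('top'); print(c)
for v in range(20,400,60): print([tuple(np.round(W[v,u],3)) for u in range(20,640,150)])
E
```

```text
{'clock': 0.05, 'joint_positions': array([-1.51411799e+00,  2.45820032e-01,  1.55899481e+00,  1.56195091e-05,
        1.33874335e+00, -1.74147350e-01]), 'joint_vel': array([-9.71313793e-04, -2.72447359e-03, -7.39920803e-04, -5.53286060e-04,
        3.55349247e-05, -1.01046411e-03]), 'effort': array([ 1.14660168e-03, -4.31006598e+01, -3.27423763e+01,  2.69686119e-06,
        2.91911347e-03,  1.82587172e-05]), 'tcp_pos': array([ 0.14867203, -0.63253888,  0.40358652]), 'orientation': array([ 9.93347055e-01,  1.15154950e-01,  6.52750895e-05, -9.80632867e-04]), 'ft_force': array([ 0.16286914, -0.20247081, -0.19784576]), 'torque': array([ 0.005549  , -0.06073948,  0.03280445]), 'finger_force': 0.0, 'gripper_width': 0.08536325017098441}
0.1734
{'fx': 435.63402180076827, 'fy': 435.63402180076827, 'cx': 317.48070086392744, 'cy': 200.88244187765537, 'cam_to_world': array([[-2.46233386e-02, -9.84451053e-01,  1.73924743e-01,
         3.37563650e-01],
       [-9.99687542e-01,  2.49963272e-02, -4.59066717e-05,
         2.94348780e-01],
       [-4.30228690e-03, -1.73871529e-01, -9.84758946e-01,
   
[... 1499 characters left out ...]
np.float64(-0.031), np.float64(0.068)), (np.float64(0.379), np.float64(-0.929), np.float64(-0.774))]
[(np.float64(0.201), np.float64(1.496), np.float64(-0.778)), (np.float64(0.186), np.float64(0.897), np.float64(-0.783)), (np.float64(0.172), np.float64(0.296), np.float64(-0.78)), (np.float64(0.268), np.float64(0.064), np.float64(0.322)), (np.float64(0.142), np.float64(-0.901), np.float64(-0.784))]
[(np.float64(-0.027), np.float64(1.475), np.float64(-0.778)), (np.float64(-0.042), np.float64(0.889), np.float64(-0.781)), (np.float64(-0.055), np.float64(0.302), np.float64(-0.779)), (np.float64(0.175), np.float64(0.064), np.float64(0.3)), (np.float64(0.227), np.float64(-0.01), np.float64(0.545))]
```

View pics/top1.png

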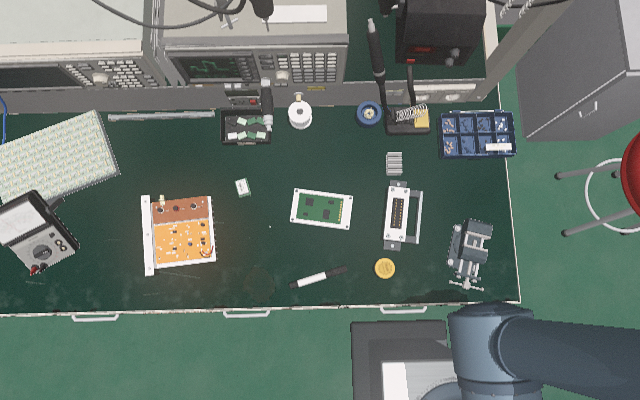

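```bash
python3 - <<'E'
from h import *
p=cv2.imread('pics/top1.png'); c=p[145:285,225:435]
cv2.imwrite('pics/crop1.png',cv2.resize(c,None,fx=3.8,fy=3.8,interpolation=cv2.INTER_CUBIC))
d=np.load('pics/top1.npy'); W=world('top',d)
hsv=cv2.cvtColor(p,cv2.COLOR_BGR2HSV)
def rep(n,m):
    q=W[m]; r=cv2.minAreaRect((q[:,:2]*1000).astype(np.float32)); print(n,len(q),r,'z',np.percentile(q[:,2],[10,50,90]).round(4))
m=np.zeros(d.shape,bool)
for n,(u0,u1,v0,v1),z0,z1 in [('carrier',(280,362,180,235),.008,.025),('fixture',(370,430,178,252),.009,.06),('bridge',(370,430,178,252),.022,.06),('sink',(380,408,148,180),.012,.05),('tin',(370,400,255,282),.012,.05),('module',(230,255,172,200),.008,.05)]:
    k=m.copy(); k[v0:v1,u0:u1]=True; k&=(W[...,2]>z0)&(W[...,2]<z1); rep(n,k)
# bright carrier mask
k=m.copy();k[180:235,280:362]=True; k&=(hsv[...,2]>150)
P=W[k]; cam=imaging.calibration('top')
rep('carrier bright',k)
E
```

```text
carrier 2028 ((497.8304443359375, 286.37542724609375), (139.8400421142578, 80.35441589355469), 80.94268035888672) z [0.0112 0.0137 0.0163]
fixture 1594 ((476.98974609375, 97.97227478027344), (83.55723571777344, 160.95716857910156), 81.29305267333984) z [0.0179 0.0287 0.037 ]
bridge 1204 ((477.59130859375, 98.77847290039062), (81.61312866210938, 124.50943756103516), 81.1249771118164) z [0.0267 0.03   0.0376]
sink 305 ((600.5884399414062, 112.18951416015625), (33.750083923339844, 47.99301528930664), 89.42591857910156) z [0.0153 0.0236 0.0287]
tin 326 ((356.9532470703125, 146.94284057617188), (43.608036041259766, 42.49317169189453), 88.58000946044922) z [0.02   0.0225 0.0248]
module 166 ((552.3798217773438, 470.814208984375), (38.43994140625, 28.893150329589844), 16.624242782592773) z [0.0104 0.0165 0.019 ]
carrier bright 970 ((438.9083251953125, 295.6436767578125), (139.45401000976562, 199.72544860839844), 80.89461517333984) z [0.0103 0.0129 0.0154]
```

View pics/crop1.png

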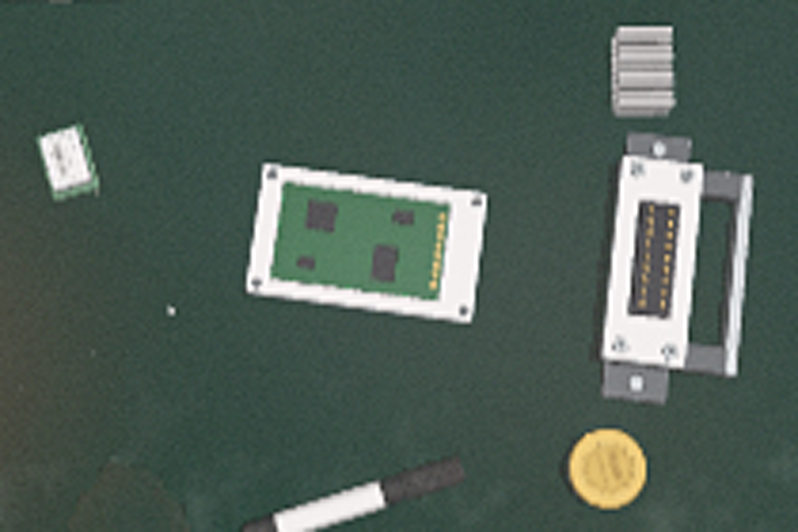

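The crop shows the carrier with corners (268,163), (487,195), (470,322), (247,292) and its pads on the right, facing the fixture. The bridge top has corners (624,155), (703,163), (683,370), (602,360). The tin is at (607,468), the heatsink at (643,70) and the module at (67,160).

```bash
python3 - <<'E'
from h import *
c=imaging.calibration('top'); T=np.array(c['cam_to_world'])
def ray(px,z):
    out=[]
    for u,v in px:
        u=u/3.8+225-.37; v=v/3.8+145-.37
        r=T[:3,:3]@np.array([(u-c['cx'])/c['fx'],(v-c['cy'])/c['fy'],1]); out.append((T[:3,3]+r*(z-T[2,3])/r[2])[:2]*1000)
    return np.array(out)
def show(n,q):
    e=[q[1]-q[0],q[2]-q[1],q[2]-q[3],q[3]-q[0]]
    print(n,q.mean(0).round(1),[(round(np.hypot(*a),1),round(np.degrees(np.arctan2(a[1],a[0])),1)) for a in e])
show('carrier',ray([(268,163),(487,195),(470,322),(247,292)],.012))
d=np.load('pics/top1.npy');W=world('top',d)
print('bridge z',np.median(W[190:240,388:394,2]),np.median(W[188:193,392:405,2]))
for z in(.026,.03,): show('bridge',ray([(624,155),(703,163),(683,370),(602,360)],z))
print('stop bar', ray([(752,177),(736,375)],.018))
print('brackets', ray([(627,133),(692,138),(664,402),(603,395)],.018))
E
```

```text
carrier [496.8 285.5] [(np.float64(136.9), np.float64(-99.9)), (np.float64(79.5), np.float64(170.3)), (np.float64(137.3), np.float64(-99.1)), (np.float64(81.4), np.float64(170.0))]
bridge z 0.02961703190817211 0.029589350160508565
bridge [479.  113.7] [(np.float64(48.3), np.float64(-97.4)), (np.float64(127.3), np.float64(171.1)), (np.float64(48.6), np.float64(-98.5)), (np.float64(126.4), np.float64(171.0))]
bridge [478.5 114.4] [(np.float64(48.1), np.float64(-97.4)), (np.float64(126.8), np.float64(171.1)), (np.float64(48.4), np.float64(-98.5)), (np.float64(125.9), np.float64(171.0))]
stop bar [[530.65131755  48.56985032]
 [409.61283002  66.25885441]]
brackets [[560.27704344 123.80979524]
 [556.09397683  83.91149493]
 [394.53646018 110.45757981]
 [399.62827737 146.81530457]]
```

>>> {"api": "drive_tool", "payload": {
  "increments": [
    {"rz":0.9125},
    {"rz":0.9125},
    {"rz":0.9125},
    {"x":0.135,"y":-0.14},
    {"x":0.135,"y":-0.14},
    {"x":0.135,"y":-0.14},
    {"x":0.135,"y":-0.14},
    {"x":0.135,"y":-0.14},
    {"x":0.135,"y":-0.14},
    {"x":0.135,"y":-0.14},
    {"x":0.135,"y":-0.14},
    {"x":0.135,"y":-0.14},
    {"x":0.135,"y":-0.14},
    {"x":0.135,"y":-0.14},
    {"x":0.135,"y":-0.14},
    {}
  ]
}}

```text
$.increments[0]: bad value
```

>>> {"api": "drive_tool", "payload": {
  "increments": [
    {"x":0,"y":0,"z":0,"rx":0,"ry":0,"rz":0.9125,"jaw":-1}
  ]
}}

```text
clock: 0.15
tcp_pos: [0.1487, -0.6326, 0.4037]
orientation: [0.999, 0.05, 0.0, -0.001]
ft_force: [0.3, -0.1, -0.6]
gripper_width: 0.0851
finger_force: 0.0
```

>>> {"api": "drive_tool", "payload": {
  "increments": [
    {"x":0,"y":0,"z":0,"rx":0,"ry":0,"rz":0.9125,"jaw":-1},
    {"x":0,"y":0,"z":0,"rx":0,"ry":0,"rz":0.9125,"jaw":-1},
    {"x":0.135,"y":-0.14,"z":0,"rx":0,"ry":0,"rz":0,"jaw":-1},
    {"x":0.135,"y":-0.14,"z":0,"rx":0,"ry":0,"rz":0,"jaw":-1},
    {"x":0.135,"y":-0.14,"z":0,"rx":0,"ry":0,"rz":0,"jaw":-1},
    {"x":0.135,"y":-0.14,"z":0,"rx":0,"ry":0,"rz":0,"jaw":-1},
    {"x":0.135,"y":-0.14,"z":0,"rx":0,"ry":0,"rz":0,"jaw":-1},
    {"x":0.135,"y":-0.14,"z":0,"rx":0,"ry":0,"rz":0,"jaw":-1},
    {"x":0.135,"y":-0.14,"z":0,"rx":0,"ry":0,"rz":0,"jaw":-1},
    {"x":0.135,"y":-0.14,"z":0,"rx":0,"ry":0,"rz":0,"jaw":-1},
    {"x":0.135,"y":-0.14,"z":0,"rx":0,"ry":0,"rz":0,"jaw":-1},
    {"x":0.135,"y":-0.14,"z":0,"rx":0,"ry":0,"rz":0,"jaw":-1},
    {"x":0.135,"y":-0.14,"z":0,"rx":0,"ry":0,"rz":0,"jaw":-1},
    {"x":0.135,"y":-0.14,"z":0,"rx":0,"ry":0,"rz":0,"jaw":-1},
    {"x":0,"y":0,"z":0,"rx":0,"ry":0,"rz":0,"jaw":-1}
  ]
}}

```text
clock: 1.65
tcp_pos: [0.5222, -0.3465, 0.4039]
orientation: [0.997, -0.073, -0.0, -0.001]
ft_force: [-0.9, -0.3, 0.3]
gripper_width: 0.0854
finger_force: 0.0
```

>>> {"api": "drive_tool", "payload": {
  "increments": [
    {"x":-0.066,"y":-0.222,"z":0,"rx":0,"ry":0,"rz":0,"jaw":-1},
    {"x":-0.066,"y":-0.222,"z":0,"rx":0,"ry":0,"rz":0,"jaw":-1},
    {"x":-0.066,"y":-0.222,"z":0,"rx":0,"ry":0,"rz":0,"jaw":-1},
    {"x":-0.066,"y":-0.222,"z":0,"rx":0,"ry":0,"rz":0,"jaw":-1},
    {"x":-0.066,"y":-0.222,"z":0,"rx":0,"ry":0,"rz":0,"jaw":-1},
    {"x":-0.066,"y":-0.222,"z":0,"rx":0,"ry":0,"rz":0,"jaw":-1},
    {"x":-0.066,"y":-0.222,"z":0,"rx":0,"ry":0,"rz":0,"jaw":-1},
    {"x":-0.066,"y":-0.222,"z":0,"rx":0,"ry":0,"rz":0,"jaw":-1},
    {"x":-0.066,"y":-0.222,"z":0,"rx":0,"ry":0,"rz":0,"jaw":-1},
    {"x":-0.066,"y":-0.222,"z":0,"rx":0,"ry":0,"rz":0,"jaw":-1},
    {"x":-0.066,"y":-0.222,"z":0,"rx":0,"ry":0,"rz":0,"jaw":-1},
    {"x":-0.066,"y":-0.222,"z":0,"rx":0,"ry":0,"rz":0,"jaw":-1},
    {"x":-0.066,"y":-0.222,"z":0,"rx":0,"ry":0,"rz":0,"jaw":-1},
    {"x":-0.066,"y":-0.222,"z":0,"rx":0,"ry":0,"rz":0.04,"jaw":-1},
    {"x":0,"y":0,"z":0,"rx":0,"ry":0,"rz":0,"jaw":-1}
  ]
}}

```text
clock: 3.15
tcp_pos: [0.4294, 0.2962, 0.4042]
orientation: [0.997, -0.076, -0.001, -0.0]
ft_force: [-0.1, -1.1, 1.0]
gripper_width: 0.0855
finger_force: 0.0
```

```bash
python3 - <<'E'
from h import *
s=status.read_state(); print(s['tcp_pos'],s['orientation'],s['joint_positions'])
E
```

```text
[0.42943998 0.29617739 0.40419451] [ 9.97135276e-01 -7.56366073e-02 -5.38617771e-04 -2.35343599e-04] [ 3.86067761e-01 -5.78313637e-02  1.88375369e+00  9.31307245e-04
  1.31642513e+00  2.10804725e+00]
```

>>> {"api": "drive_tool", "payload": {
  "increments": [
    {"x":0,"y":0,"z":0.219,"rx":0,"ry":0,"rz":0,"jaw":-1},
    {"x":0,"y":0,"z":0.219,"rx":0,"ry":0,"rz":0,"jaw":-1},
    {"x":0,"y":0,"z":0.219,"rx":0,"ry":0,"rz":0,"jaw":-1},
    {"x":0,"y":0,"z":0.219,"rx":0,"ry":0,"rz":0,"jaw":-1},
    {"x":0,"y":0,"z":0.219,"rx":0,"ry":0,"rz":0,"jaw":-1},
    {"x":0,"y":0,"z":0,"rx":0,"ry":0,"rz":0,"jaw":-1},
    {"x":0,"y":0,"z":0,"rx":0,"ry":0,"rz":0,"jaw":-1}
  ]
}}

```text
clock: 3.85
tcp_pos: [0.431, 0.2921, 0.1858]
orientation: [0.997, -0.079, -0.001, 0.0]
ft_force: [1.4, 0.5, 0.7]
gripper_width: 0.0857
finger_force: 0.0
```

```bash
python3 - <<'E'
from h import *
p,d=shot('wrist','w1'); p2,d2=shot('scene','s1')
print(imaging.calibration('wrist')); print(status.read_state()['tcp_pos'])
a=cv2.imread('pics/w1.png');b=cv2.imread('pics/s1.png')
cv2.imwrite('pics/ws1.png',cv2.resize(np.hstack([a,b]),(800,250)))
cv2.imwrite('pics/s1b.png',np.vstack([cv2.resize(b,(480,300)),cv2.resize(a,(480,300))]))
E
```

```text
{'fx': 309.70691628693146, 'fy': 309.70691628693146, 'cx': 316.3377612882654, 'cy': 196.99864224798222, 'mount': array([[-1.21398711e-03, -9.58146082e-01, -2.86277158e-01,
         7.23279977e-02],
       [ 9.99999209e-01, -1.25730598e-03, -3.24977212e-05,
         2.17607376e-04],
       [-3.28800418e-04, -2.86276971e-01,  9.58146851e-01,
         3.09193154e-02],
       [ 0.00000000e+00,  0.00000000e+00,  0.00000000e+00,
         1.00000000e+00]])}
[0.43225348 0.29298508 0.18849118]
```

View pics/s1b.png

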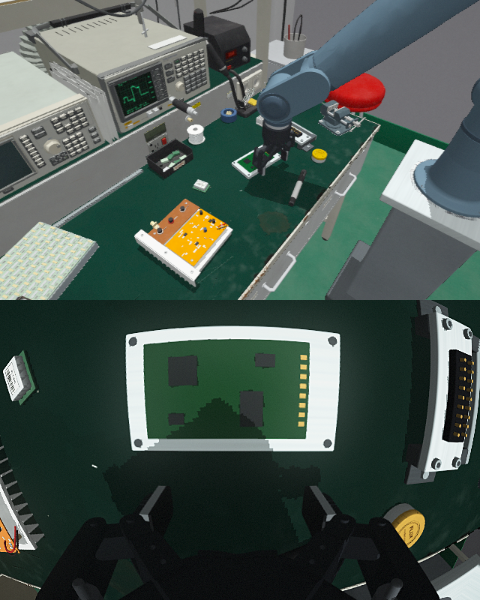

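The scene view (top) shows the hand hanging beside the carrier's near long side, clear of everything. In the wrist view, carrier corners are near (126,333), (340,333), (336,450), (133,450), the finger pads near (155,490) and (322,490), and the fixture at the right around x≈440.

```bash
cat >> h.py <<'E'
from scipy.spatial.transform import Rotation as Ro
def wristpts(d):
    c=imaging.calibration('wrist'); v,u=np.mgrid[:400,:640]
    a=(u-c['cx'])/c['fx'];b=(v-c['cy'])/c['fy'];t=np.hypot(a,b)+1e-9
    k=np.tan(np.minimum(t,1.5))/t
    P=np.stack([a*k*d,b*k*d,d,np.ones_like(d)],-1)
    return (P@np.array(c['mount']).T)[...,:3]
def toworld(P,s): return P@Ro.from_quat(s['orientation']).as_matrix().T+s['tcp_pos']
E
python3 - <<'E'
from h import *
s=status.read_state(); print(s['tcp_pos'],s['orientation'])
d=np.load('pics/w1.npy'); P=wristpts(d); W=toworld(P,s)
z=P[...,2]
f=(d>0)&(abs(P[...,0])<.02)&(abs(P[...,1])<.065)&(z>.10)&(z<.178)
for sg in(-1,1):
    q=P[f&(P[...,1]*sg>0)]; print('finger',len(q),q.min(0),q.max(0),np.percentile(q[:,2],[90,98]))
    t=q[q[:,2]>q[:,2].max()-.008]; print(' tip',t.min(0),t.max(0))
m=(W[...,2]>.007)&(W[...,2]<.02)&(P[...,0]>.0)&(abs(P[...,1])<.11)&(P[...,0]<.15)
r=cv2.minAreaRect((P[m][:,:2]*1000).astype(np.float32)); print(r, cv2.boxPoints(r), np.median(W[m][:,2]))
g=(W[...,2]<.005)&(d>0)&(abs(P[...,1])<.1)&(P[...,0]<.15)&(P[...,0]>0); print('bench z',np.median(W[g][:,2]))
E
```

```text
[0.43225348 0.29298508 0.18849118] [ 0.99689614 -0.07868998  0.00221657 -0.00102508]
finger 5375 [-0.01351565 -0.06498873  0.10000273] [ 0.01733142 -0.00434684  0.1611873 ] [0.1467336  0.15603592]
 tip [-0.01089161 -0.05500186  0.15319768] [ 0.01113306 -0.04190409  0.1611873 ]
finger 5331 [-0.01387476  0.00270485  0.1000036 ] [0.01703998 0.06499852 0.16092823] [0.14666663 0.1558991 ]
 tip [-0.01155174  0.04221515  0.15299954] [0.01096221 0.05389623 0.16092823]
((67.23570251464844, -3.4408950805664062), (80.62165832519531, 141.08023071289062), 0.6052446365356445) [[ 26.181984  66.669464]
 [ 27.672264 -74.40289 ]
 [108.28942  -73.551254]
 [106.79914   67.5211  ]] 0.015890116319324243
bench z 0.0028902812769852765
```

```bash
cat >> h.py <<'E'
def rect(P,m):
    r=cv2.minAreaRect((P[m][:,:2]*1000).astype(np.float32)); return [np.round(x,2) for x in r]
E
python3 - <<'E'
from h import *
s=status.read_state(); d=np.load('pics/w1.npy'); P=wristpts(d); W=toworld(P,s)
a=(d>0)&(P[...,1]>.13)&(P[...,1]<.30)&(P[...,0]<.16)&(P[...,0]>-.06)
for lo,hi in((.024,.05),(.0285,.036),(.012,.024)):
    m=a&(W[...,2]>lo)&(W[...,2]<hi); print(lo,m.sum(),rect(P,m),P[m].min(0),P[m].max(0))
m=a&(W[...,2]>.024)&(W[...,2]<.05)
# front edge of bridge: min y per x-bin ; side edges: min/max x per y-bin
q=P[m]*1000
xs=np.arange(-20,120,6); fe=[(x+3,np.percentile(q[(q[:,0]>x)&(q[:,0]<x+6)][:,1],2)) for x in xs if ((q[:,0]>x)&(q[:,0]<x+6)).sum()>20]
print(np.round(fe,1).tolist())
ys=np.arange(160,240,6); print([(y+3,*np.percentile(q[(q[:,1]>y)&(q[:,1]<y+6)][:,0],[1,99]).round(1)) for y in ys if ((q[:,1]>y)&(q[:,1]<y+6)).sum()>20])
E
```

```text
0.024 10748 [array([ 39.43, 167.53]), array([199. ,  57.5]), np.float64(2.01)] [-0.05997309  0.13596452  0.14307366] [0.13814103 0.19592133 0.16461949]
0.0285 6433 [array([ 76.33, 168.87]), array([ 52.67, 123.96]), np.float64(89.53)] [0.01418481 0.14222602 0.15218383] [0.13814103 0.19543543 0.160191  ]
0.012 4351 [array([ 45.38, 183.96]), array([212.3 ,  90.21]), np.float64(2.26)] [-0.05995537  0.13552058  0.16385009] [0.15228373 0.228394   0.17669571]
[[13.0, 144.2], [19.0, 144.2], [25.0, 144.1], [31.0, 143.9], [37.0, 144.0], [43.0, 143.9], [49.0, 143.8], [55.0, 143.7], [61.0, 143.8], [67.0, 143.6], [73.0, 143.7], [79.0, 144.0], [85.0, 143.6], [91.0, 143.9], [97.0, 143.5], [103.0, 143.7], [109.0, 143.5], [115.0, 143.8], [121.0, 143.2]]
[(np.int64(163), np.float64(-43.3), np.float64(134.0)), (np.int64(169), np.float64(-45.8), np.float64(136.5)), (np.int64(175), np.float64(16.0), np.float64(136.0)), (np.int64(181), np.float64(15.6), np.float64(136.7)), (np.int64(187), np.float64(15.1), np.float64(137.4)), (np.int64(193), np.float64(14.9), np.float64(137.6))]
```

>>> {"api": "drive_tool", "payload": {
  "increments": [
    {"x":0,"y":0,"z":0.05,"rx":0,"ry":0,"rz":-0.056,"jaw":-1},
    {"x":0,"y":0,"z":0.025,"rx":0,"ry":0,"rz":0,"jaw":-1},
    {"x":0,"y":0,"z":0.015,"rx":0,"ry":0,"rz":0,"jaw":-1},
    {"x":0,"y":0,"z":0,"rx":0,"ry":0,"rz":0,"jaw":-1},
    {"x":0,"y":0,"z":0,"rx":0,"ry":0,"rz":0,"jaw":-1},
    {"x":0,"y":0,"z":0,"rx":0,"ry":0,"rz":0,"jaw":-1}
  ]
}}

```text
clock: 4.55
tcp_pos: [0.4308, 0.2929, 0.1679]
orientation: [0.997, -0.074, 0.0, -0.0]
ft_force: [-0.1, 0.0, -0.4]
gripper_width: 0.0853
finger_force: 0.0
```

```bash
cat >> h.py <<'E'
def look(f):
    s=status.read_state(); p,d=shot('wrist',f); P=wristpts(d); W=toworld(P,s)
    R=Ro.from_quat(s['orientation']).as_matrix()
    print('tcp',s['tcp_pos'].round(4),'xang',round(np.degrees(np.arctan2(R[1,0],R[0,0])),2),'zaxis',R[:,2].round(4),'F',s['ft_force'].round(1),'t',s['clock'],'w',s['gripper_width'])
    return s,p,d,P,W
E
python3 - <<'E'
from h import *
s,p,d,P,W=look('w2')
z=P[...,2]; f=(d>0)&(abs(P[...,0])<.02)&(abs(P[...,1])<.065)&(abs(P[...,1])>.03)&(z>.14)
print('tip',np.percentile(z[f&(abs(P[...,0])<.011)&(z<.164)],99.5))
g=(W[...,2]<.006)&(d>0)&(abs(P[...,1])<.1)&(P[...,0]<.15)&(P[...,0]>0); print('bench in tool z',np.median(z[g]))
m=(W[...,2]>.007)&(W[...,2]<.02)&(P[...,0]>.02)&(abs(P[...,1])<.11)&(P[...,0]<.15); print(rect(P,m))
E
```

```text
tcp [0.4308 0.2929 0.1679] xang -8.54 zaxis [ 3.e-04  1.e-04 -1.e+00] F [-0.1  0.  -0.4] t 4.55 w 0.08531447888345131
tip 0.16026545328902161
bench in tool z 0.1680427593545061
[array([67.16, -1.61]), array([ 80.42, 140.95]), np.float64(0.78)]
```

>>> {"api": "drive_tool", "payload": {
  "increments": [
    {"x":0.03,"y":0,"z":0.01,"rx":0,"ry":0,"rz":0,"jaw":-1},
    {"x":0.02,"y":0,"z":0,"rx":0,"ry":0,"rz":0,"jaw":-1},
    {"x":0.01,"y":0,"z":0,"rx":0,"ry":0,"rz":0,"jaw":-1},
    {"x":0.01,"y":0,"z":0,"rx":0,"ry":0,"rz":0,"jaw":-1},
    {"x":0.01,"y":0,"z":0,"rx":0,"ry":0,"rz":0,"jaw":-1},
    {"x":0.01,"y":0,"z":0,"rx":0,"ry":0,"rz":0,"jaw":-1},
    {"x":0.01,"y":0,"z":0,"rx":0,"ry":0,"rz":0,"jaw":-1},
    {"x":0.01,"y":0,"z":0,"rx":0,"ry":0,"rz":0,"jaw":-1},
    {"x":0.01,"y":0,"z":0,"rx":0,"ry":0,"rz":0,"jaw":-1},
    {"x":0,"y":0,"z":0,"rx":0,"ry":0,"rz":0,"jaw":-1},
    {"x":0,"y":0,"z":0,"rx":0,"ry":0,"rz":0,"jaw":-1},
    {"x":0,"y":0,"z":0,"rx":0,"ry":0,"rz":0,"jaw":-1}
  ]
}}

```text
clock: 5.8
tcp_pos: [0.4547, 0.2893, 0.1659]
orientation: [0.997, -0.075, 0.0, -0.0]
ft_force: [-0.4, -0.6, 0.1]
gripper_width: 0.0853
finger_force: 0.0
```

```bash
cat >> h.py <<'E'
def bridge(P,W,a):
    m=a&(W[...,2]>.024)&(W[...,2]<.05); q=P[m]*1000; return q
E
python3 - <<'E'
from h import *
s,p,d,P,W=look('w3')
m=(W[...,2]>.006)&(W[...,2]<.02)&(P[...,0]>.0125)&(abs(P[...,1])<.11)&(P[...,0]<.15)&(p.max(2)>60); print(rect(P,m))
a=(d>0)&(P[...,1]>.13)&(P[...,1]<.30)&(P[...,0]<.16)&(P[...,0]>-.06)
q=bridge(P,W,a)
fe=np.array([(x+3,np.percentile(q[(q[:,0]>x)&(q[:,0]<x+6)][:,1],2)) for x in range(0,110,6) if ((q[:,0]>x)&(q[:,0]<x+6)).sum()>20])
print(np.polyfit(fe[:,0],fe[:,1],1),fe.round(1).tolist())
print([(y,*np.percentile(q[(q[:,1]>y)&(q[:,1]<y+6)][:,0],[1,99]).round(1)) for y in range(160,210,6) if ((q[:,1]>y)&(q[:,1]<y+6)).sum()>20])
E
```

```text
tcp [0.4547 0.2893 0.1659] xang -8.55 zaxis [ 9.e-04  2.e-04 -1.e+00] F [-0.4 -0.6  0.1] t 5.8 w 0.08530887812388963
[array([51.45, -2.2 ]), array([ 77.89, 140.28]), np.float64(0.01)]
[1.21283853e-03 1.45199844e+02] [[3.0, 145.0], [9.0, 145.1], [15.0, 145.2], [21.0, 145.1], [27.0, 145.5], [33.0, 145.3], [39.0, 145.5], [45.0, 145.2], [51.0, 145.5], [57.0, 145.3], [63.0, 145.0], [69.0, 145.6], [75.0, 145.2], [81.0, 145.5], [87.0, 145.0], [93.0, 145.2], [99.0, 145.5], [105.0, 145.6], [111.0, 145.0]]
[(160, np.float64(-0.2), np.float64(111.1)), (166, np.float64(-10.1), np.float64(111.2)), (172, np.float64(-10.2), np.float64(110.8)), (178, np.float64(-11.1), np.float64(40.4)), (184, np.float64(-10.9), np.float64(11.3)), (190, np.float64(-11.2), np.float64(11.3))]
```

>>> {"api": "drive_tool", "payload": {
  "increments": [
    {"x":-0.1,"y":0,"z":0,"rx":0,"ry":0,"rz":0,"jaw":-1},
    {"x":-0.1,"y":0,"z":0,"rx":0,"ry":0,"rz":0,"jaw":-1},
    {"x":0,"y":0,"z":-0.2,"rx":0,"ry":0,"rz":0,"jaw":0},
    {"x":0,"y":0,"z":-0.2,"rx":0,"ry":0,"rz":0,"jaw":0},
    {"x":0,"y":0,"z":-0.1,"rx":0,"ry":0,"rz":0,"jaw":0},
    {"x":0.113,"y":-0.1225,"z":0,"rx":0,"ry":0,"rz":0,"jaw":0},
    {"x":0.113,"y":-0.1225,"z":0,"rx":0,"ry":0,"rz":0,"jaw":0},
    {"x":0.113,"y":-0.1225,"z":0,"rx":0,"ry":0,"rz":0,"jaw":0},
    {"x":0.113,"y":-0.1225,"z":0,"rx":0,"ry":0,"rz":0,"jaw":0},
    {"x":0,"y":0,"z":0,"rx":0,"ry":0,"rz":0,"jaw":0}
  ]
}}

```text
clock: 6.85
tcp_pos: [0.5212, 0.3803, 0.2661]
orientation: [0.997, -0.074, 0.001, -0.001]
ft_force: [-0.9, -1.1, -0.1]
gripper_width: 0.0428
finger_force: 0.0
```

>>> {"api": "drive_tool", "payload": {
  "increments": [
    {"x":0,"y":0,"z":0,"rx":0,"ry":0,"rz":-0.9375,"jaw":0},
    {"x":0,"y":0,"z":0,"rx":0,"ry":0,"rz":-0.9375,"jaw":0},
    {"x":0,"y":0,"z":0,"rx":0,"ry":0,"rz":-0.9375,"jaw":0},
    {"x":0,"y":0,"z":0,"rx":0,"ry":0,"rz":-0.9375,"jaw":0},
    {"x":0,"y":0,"z":0,"rx":0,"ry":0,"rz":-0.9375,"jaw":0},
    {"x":0,"y":0,"z":0,"rx":0,"ry":0,"rz":-0.9375,"jaw":0},
    {"x":0,"y":0,"z":0,"rx":0,"ry":0,"rz":-0.9375,"jaw":0},
    {"x":0,"y":0,"z":0,"rx":0,"ry":0,"rz":-0.9375,"jaw":0},
    {"x":0,"y":0,"z":0,"rx":0,"ry":0,"rz":-0.9375,"jaw":0},
    {"x":0,"y":0,"z":0,"rx":0,"ry":0,"rz":-0.9375,"jaw":0},
    {"x":0,"y":0,"z":0,"rx":0,"ry":0,"rz":-0.9375,"jaw":0},
    {"x":0,"y":0,"z":0,"rx":0,"ry":0,"rz":-0.9375,"jaw":0},
    {"x":0,"y":0,"z":0,"rx":0,"ry":0,"rz":0,"jaw":0},
    {"x":0,"y":0,"z":0,"rx":0,"ry":0,"rz":0,"jaw":0},
    {"x":0,"y":0,"z":0,"rx":0,"ry":0,"rz":0,"jaw":0}
  ]
}}

```text
clock: 8.35
tcp_pos: [0.5187, 0.3786, 0.2657]
orientation: [0.758, 0.652, -0.0, -0.0]
ft_force: [0.1, -0.3, 0.0]
gripper_width: 0.0428
finger_force: 0.0
```

```bash
python3 - <<'E'
from h import *
s,p,d,P,W=look('w4')
z=P[...,2]; f=(d>0)&(abs(P[...,0])<.013)&(abs(P[...,1])<.055)&(z>.14)&(z<.18)
q=P[f]; print('tip z',np.percentile(q[:,2],[99,99.8]))
t=q[q[:,2]>q[:,2].max()-.008]
for sg in(-1,1): k=t[t[:,1]*sg>0]; print(k.min(0).round(4),k.max(0).round(4))
g=(W[...,2]<.006)&(W[...,2]>-.01)&(d>0)&(abs(P[...,1])<.1)&(P[...,0]<.15)&(P[...,0]>0.02); print('bench z',np.median(z[g]))
m=(W[...,2]>.007)&(W[...,2]<.022)&(P[...,0]<.0)&(abs(P[...,1])<.06)&(P[...,0]>-.2); print(rect(P,m),P[m][:,0].max())
pt,dt=shot('top','top2'); Wt=world('top',dt)
k=np.zeros(dt.shape,bool);k[175:240,275:365]=1;k&=(Wt[...,2]>.008)&(Wt[...,2]<.022); print('top',rect(Wt,k))
E
```

```text
tcp [0.5187 0.3786 0.2657] xang 81.35 zaxis [-2.e-04 -0.e+00 -1.e+00] F [ 0.1 -0.3  0. ] t 8.35 w 0.04278244611097921
tip z [0.17002602 0.1717468 ]
[-0.0109 -0.0333  0.1642] [ 0.0113 -0.0216  0.1722]
[-0.0114  0.0203  0.1643] [0.0114 0.0318 0.1719]
bench z 0.26584952111510085
[array([-78.6 ,   0.65]), array([ 80.26, 107.82]), np.float64(89.82)] -0.0245930758100127
top [array([500.76, 252.7 ]), array([73.11, 80.32]), np.float64(81.29)]
```

View pics/w4.png

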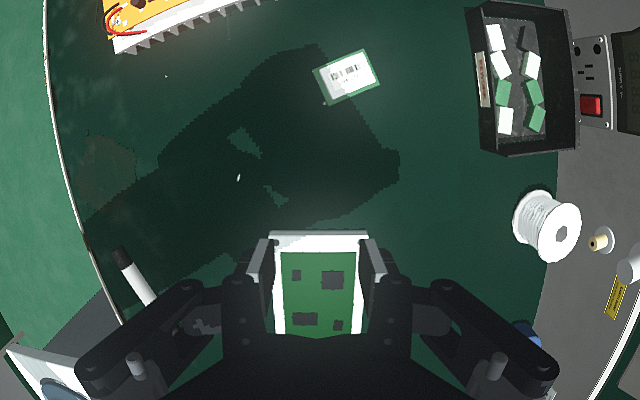

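The wrist view has the carrier's tail edge at (270–367, 232), centred between the fingers, and the filter module well behind at (347,76).

>>> {"api": "drive_tool", "payload": {
  "increments": [
    {"x":0,"y":0.002,"z":0.2,"rx":0,"ry":0,"rz":0,"jaw":0},
    {"x":0,"y":0,"z":0.15,"rx":0,"ry":0,"rz":0,"jaw":0},
    {"x":0,"y":0,"z":0.07,"rx":0,"ry":0,"rz":0,"jaw":0},
    {"x":0,"y":0,"z":0.02,"rx":0,"ry":0,"rz":0,"jaw":0},
    {"x":0,"y":0,"z":0,"rx":0,"ry":0,"rz":0,"jaw":0},
    {"x":0,"y":0,"z":0,"rx":0,"ry":0,"rz":0,"jaw":0}
  ]
}}

```text
clock: 9.05
tcp_pos: [0.5201, 0.3791, 0.1795]
orientation: [0.758, 0.652, 0.002, 0.0]
ft_force: [-0.1, 0.1, -0.0]
gripper_width: 0.0429
finger_force: 0.0
```

>>> {"api": "drive_tool", "payload": {
  "increments": [
    {"x":-0.025,"y":0,"z":0,"rx":0,"ry":0,"rz":0,"jaw":0},
    {"x":-0.025,"y":0,"z":0,"rx":0,"ry":0,"rz":0,"jaw":0},
    {"x":-0.01,"y":0,"z":0,"rx":0,"ry":0,"rz":0,"jaw":0},
    {"x":-0.01,"y":0,"z":0,"rx":0,"ry":0,"rz":0,"jaw":0},
    {"x":-0.01,"y":0,"z":0,"rx":0,"ry":0,"rz":0,"jaw":0},
    {"x":-0.015,"y":0,"z":0,"rx":0,"ry":0,"rz":0,"jaw":0},
    {"x":-0.02,"y":0,"z":0,"rx":0,"ry":0,"rz":0,"jaw":0},
    {"x":-0.02,"y":0,"z":0,"rx":0,"ry":0,"rz":0,"jaw":0},
    {"x":-0.02,"y":0,"z":0,"rx":0,"ry":0,"rz":0,"jaw":0},
    {"x":-0.02,"y":0,"z":0,"rx":0,"ry":0,"rz":0,"jaw":0},
    {"x":-0.02,"y":0,"z":0,"rx":0,"ry":0,"rz":0,"jaw":0},
    {"x":-0.02,"y":0,"z":0,"rx":0,"ry":0,"rz":0,"jaw":0},
    {"x":-0.02,"y":0,"z":0,"rx":0,"ry":0,"rz":0,"jaw":0},
    {"x":-0.02,"y":0,"z":0,"rx":0,"ry":0,"rz":0,"jaw":0},
    {"x":-0.02,"y":0,"z":0,"rx":0,"ry":0,"rz":0,"jaw":0},
    {"x":-0.02,"y":0,"z":0,"rx":0,"ry":0,"rz":0,"jaw":0},
    {"x":-0.01,"y":0,"z":0,"rx":0,"ry":0,"rz":0,"jaw":0},
    {"x":0,"y":0,"z":0,"rx":0,"ry":0,"rz":0,"jaw":0},
    {"x":0,"y":0,"z":0,"rx":0,"ry":0,"rz":0,"jaw":0}
  ]
}}

```text
clock: 10.95
tcp_pos: [0.51, 0.318, 0.1772]
orientation: [0.758, 0.652, -0.001, 0.0]
ft_force: [0.2, -0.0, 1.5]
gripper_width: 0.0429
finger_force: 0.5
```

```bash
python3 - <<'E'
from h import *
s,p,d,P,W=look('w5')
m=(W[...,2]>.007)&(W[...,2]<.022)&(P[...,0]<-.0125)&(abs(P[...,1])<.06)&(P[...,0]>-.2); print(rect(P,m))
pt,dt=shot('top','top3')
cv2.imwrite('pics/crop3.png',cv2.resize(pt[145:285,225:435,::-1],None,fx=3.8,fy=3.8,interpolation=cv2.INTER_CUBIC))
E
```

```text
tcp [0.51   0.318  0.1772] xang 81.46 zaxis [-0.001 -0.001 -1.   ] F [ 0.2 -0.   1.5] t 10.95 w 0.04288137524356415
[array([-31.86,  -0.49]), array([58.07, 38.71]), np.float64(89.99)]
```

View pics/crop3.png

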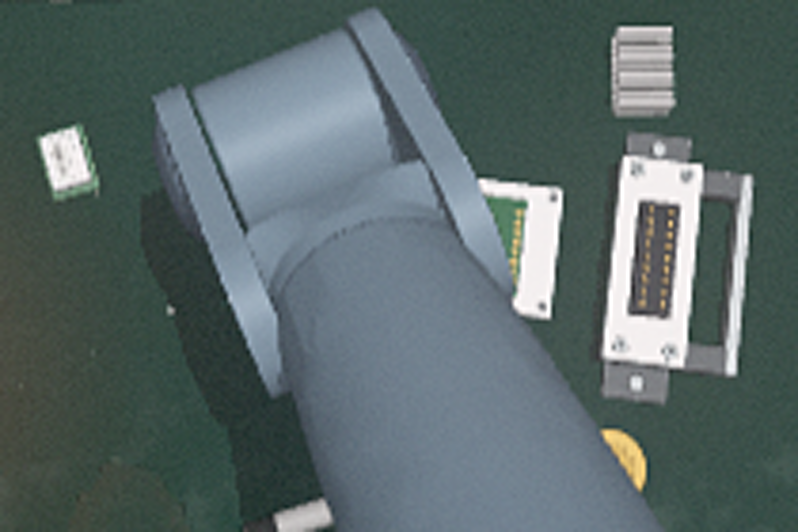

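The crop shows the carrier's leading corners at (562,187) and (548,318), parallel to the bridge front, with the tin, heatsink and module untouched. I'll check the lateral offset next.

```bash
python3 - <<'E'
from h import *
d=np.load('pics/top3.npy');W=world('top',d); u=np.array([-.1504,-.9886]);n=np.array([.9886,-.1504]);O=np.array([478.8,114.2])
k=np.zeros(d.shape,bool);k[185:232,352:378]=1;k&=(W[...,2]>.007)&(W[...,2]<.024)
q=W[k][:,:2]*1000-O; a=q@u; l=q@n
print('lead',np.percentile(a,98.5)); 
for lo in range(-115,-100,4): t=l[(a>lo)&(a<lo+4)]; print(lo,len(t),np.percentile(t,[1,99]).round(1))
k=np.zeros(d.shape,bool);k[180:245,375:415]=1;k&=(W[...,2]>.025)&(W[...,2]<.034)
q=W[k][:,:2]*1000-O; print('bridge',np.percentile(q@u,[1,99]).round(1),np.percentile(q@n,[.5,99.5]).round(1),rect(W,k))
s=status.read_state(); print('tcp',(s['tcp_pos'][:2]*1000-O)@u,(s['tcp_pos'][:2]*1000-O)@n)
E
```

```text
lead -57.028068297881816Traceback (most recent call last):
  File "<stdin>", line 6, in <module>
    return _quantile_unchecked(
        a, q, axis, out, overwrite_input, method, keepdims, weights)
    return _ureduce(a,
                    func=_quantile_ureduce_func,
    ...<5 lines>...
                    overwrite_input=overwrite_input,
                    method=method)
    r = func(a, **kwargs)
    result = _quantile(arr,
                       quantiles=q,
    ...<2 lines>...
                       out=out,
                       weights=wgt)
    slices_having_nans = np.isnan(arr[-1, ...])
                                  ~~~^^^^^^^^^
IndexError: index -1 is out of bounds for axis 0 with size 0
```

```bash
cat > lat.py <<'E'
from h import *
import sys
d=np.load(f'pics/{sys.argv[1]}.npy');W=world('top',d); u=np.array([-.1504,-.9886]);n=np.array([.9886,-.1504]);O=np.array([478.8,114.2])
k=np.zeros(d.shape,bool);k[185:232,352:384]=1;k&=(W[...,2]>.007)&(W[...,2]<.024)
q=W[k][:,:2]*1000-O; a=q@u; l=q@n
for lo in range(-84,-30,4):
    t=l[(a>lo)&(a<lo+4)]
    if len(t)>15: print(lo,len(t),np.percentile(t,[1,99]).round(1))
k=np.zeros(d.shape,bool);k[180:245,375:415]=1;k&=(W[...,2]>.025)&(W[...,2]<.034)
q=W[k][:,:2]*1000-O; print('bridge',np.percentile(q@u,[1,99]).round(1),np.percentile(q@n,[.5,99.5]).round(1),rect(W,k))
s=status.read_state(); t=s['tcp_pos'][:2]*1000-O; print('tcp',t@u,t@n)
E
python3 lat.py top3
```

```text
-84 44 [-28.  39.]
-80 54 [-36.2  39.5]
-76 55 [-38.1  38.7]
-72 60 [-39.   39.1]
-68 60 [-38.7  38.5]
-64 60 [-37.   40.4]
-60 48 [-37.6  39.5]
bridge [-25.1  24.4] [-60.5  62.5] [array([479.97, 114.32]), array([ 50.45, 124.48]), np.float64(81.18)]
tcp -206.20961199841247 0.10755774745575937
```

>>> {"api": "drive_tool", "payload": {
  "increments": [
    {"x":-0.015,"y":0,"z":0,"rx":0,"ry":0,"rz":0,"jaw":0},
    {"x":-0.025,"y":0,"z":0,"rx":0,"ry":0,"rz":0,"jaw":0},
    {"x":-0.025,"y":0,"z":0,"rx":0,"ry":0,"rz":0,"jaw":0},
    {"x":-0.025,"y":0,"z":0,"rx":0,"ry":0,"rz":0,"jaw":0},
    {"x":-0.025,"y":0,"z":0,"rx":0,"ry":0,"rz":0,"jaw":0},
    {"x":-0.025,"y":0,"z":0,"rx":0,"ry":0,"rz":0,"jaw":0},
    {"x":-0.025,"y":0,"z":0,"rx":0,"ry":0,"rz":0,"jaw":0},
    {"x":-0.025,"y":0,"z":0,"rx":0,"ry":0,"rz":0,"jaw":0},
    {"x":-0.025,"y":0,"z":0,"rx":0,"ry":0,"rz":0,"jaw":0},
    {"x":-0.025,"y":0,"z":0,"rx":0,"ry":0,"rz":0,"jaw":0},
    {"x":-0.025,"y":0,"z":0,"rx":0,"ry":0,"rz":0,"jaw":0},
    {"x":-0.025,"y":0,"z":0,"rx":0,"ry":0,"rz":0,"jaw":0},
    {"x":-0.025,"y":0,"z":0,"rx":0,"ry":0,"rz":0,"jaw":0},
    {"x":-0.025,"y":0,"z":0,"rx":0,"ry":0,"rz":0,"jaw":0},
    {"x":-0.025,"y":0,"z":0,"rx":0,"ry":0,"rz":0,"jaw":0},
    {"x":-0.025,"y":0,"z":0,"rx":0,"ry":0,"rz":0,"jaw":0},
    {"x":-0.025,"y":0,"z":0,"rx":0,"ry":0,"rz":0,"jaw":0},
    {"x":-0.025,"y":0,"z":0,"rx":0,"ry":0,"rz":0,"jaw":0},
    {"x":-0.015,"y":0,"z":0,"rx":0,"ry":0,"rz":0,"jaw":0},
    {"x":0,"y":0,"z":0,"rx":0,"ry":0,"rz":0,"jaw":0}
  ]
}}

```text
clock: 13.05
tcp_pos: [0.4967, 0.2279, 0.1777]
orientation: [0.758, 0.652, -0.0, 0.0]
ft_force: [-0.9, 0.3, 0.5]
gripper_width: 0.0427
finger_force: 0.0
```

```bash
python3 - <<'E'
from h import *
shot('top','top4'); s,p,d,P,W=look('w6')
E
python3 lat.py top4
```

```text
tcp [0.4967 0.2281 0.1778] xang 81.44 zaxis [-1.e-04 -3.e-04 -1.e+00] F [ 0.2 -0.2  0.4] t 13.1 w 0.042492599906527546
bridge [-2.3 24.7] [ 9.4 62.7] [array([515.59,  88.09]), array([59.84, 25.09]), np.float64(19.43)]
tcp -115.41688002724517 0.6143916432570361
```

>>> {"api": "drive_tool", "payload": {
  "increments": [
    {"x":-0.015,"y":0,"z":0,"rx":0,"ry":0,"rz":0,"jaw":0},
    {"x":-0.015,"y":0,"z":0,"rx":0,"ry":0,"rz":0,"jaw":0},
    {"x":-0.015,"y":0,"z":0,"rx":0,"ry":0,"rz":0,"jaw":0},
    {"x":-0.01,"y":0,"z":0,"rx":0,"ry":0,"rz":0,"jaw":0},
    {"x":-0.005,"y":0,"z":0,"rx":0,"ry":0,"rz":0,"jaw":0},
    {"x":-0.005,"y":0,"z":0,"rx":0,"ry":0,"rz":0,"jaw":0}
  ]
}}

```text
clock: 13.75
tcp_pos: [0.4948, 0.2154, 0.1778]
orientation: [0.758, 0.652, 0.0, 0.0]
ft_force: [0.1, 2.6, 0.8]
gripper_width: 0.043
finger_force: 1.0
```

>>> {"api": "drive_tool", "payload": {
  "increments": [
    {"x":-0.004,"y":0,"z":0,"rx":0,"ry":0,"rz":0,"jaw":0},
    {"x":-0.004,"y":0,"z":0,"rx":0,"ry":0,"rz":0,"jaw":0}
  ]
}}

```text
clock: 13.95
tcp_pos: [0.4946, 0.2139, 0.1778]
orientation: [0.758, 0.652, 0.0, 0.0]
ft_force: [0.1, 2.1, 0.9]
gripper_width: 0.0427
finger_force: 1.1
```

>>> {"api": "drive_tool", "payload": {
  "increments": [
    {"x":-0.004,"y":0,"z":0,"rx":0,"ry":0,"rz":0,"jaw":0},
    {"x":-0.004,"y":0,"z":0,"rx":0,"ry":0,"rz":0,"jaw":0}
  ]
}}

```text
clock: 14.15
tcp_pos: [0.4944, 0.2125, 0.1778]
orientation: [0.758, 0.652, 0.001, -0.0]
ft_force: [1.6, 5.8, -0.4]
gripper_width: 0.0424
finger_force: 2.9
```

>>> {"api": "drive_tool", "payload": {
  "increments": [
    {"x":-0.004,"y":0,"z":0,"rx":0,"ry":0,"rz":0,"jaw":0}
  ]
}}

```text
clock: 14.25
tcp_pos: [0.4945, 0.212, 0.178]
orientation: [0.758, 0.652, 0.002, -0.0]
ft_force: [2.6, 8.9, -0.0]
gripper_width: 0.0426
finger_force: 4.5
```

>>> {"api": "drive_tool", "payload": {
  "increments": [
    {"x":-0.003,"y":0,"z":0,"rx":0,"ry":0,"rz":0,"jaw":0}
  ]
}}

```text
clock: 14.35
tcp_pos: [0.4945, 0.2117, 0.1781]
orientation: [0.758, 0.652, 0.002, -0.0]
ft_force: [2.0, 10.3, -2.6]
gripper_width: 0.0423
finger_force: 5.6
```

>>> {"api": "drive_tool", "payload": {
  "increments": [
    {"x":-0.005,"y":0,"z":0,"rx":0,"ry":0,"rz":0,"jaw":0},
    {"x":-0.005,"y":0,"z":0,"rx":0,"ry":0,"rz":0,"jaw":0},
    {"x":0,"y":0,"z":0,"rx":0,"ry":0,"rz":0,"jaw":0},
    {"x":0,"y":0,"z":0,"rx":0,"ry":0,"rz":0,"jaw":0}
  ]
}}

```text
clock: 14.75
tcp_pos: [0.4944, 0.211, 0.1786]
orientation: [0.759, 0.652, 0.004, -0.001]
ft_force: [3.4, 16.9, -1.7]
gripper_width: 0.0429
finger_force: 8.8
```

>>> {"api": "drive_tool", "payload": {
  "increments": [
    {"x":0.02,"y":0,"z":0,"rx":0,"ry":0,"rz":0,"jaw":0},
    {"x":0.05,"y":0,"z":0,"rx":0,"ry":0,"rz":0,"jaw":0},
    {"x":0.1,"y":0,"z":0,"rx":0,"ry":0,"rz":0,"jaw":0},
    {"x":0,"y":0,"z":-0.2,"rx":0,"ry":0,"rz":0,"jaw":0},
    {"x":0,"y":0,"z":-0.2,"rx":0,"ry":0,"rz":0,"jaw":0},
    {"x":0,"y":0,"z":-0.2,"rx":0,"ry":0,"rz":0,"jaw":0},
    {"x":0.2,"y":0,"z":-0.1,"rx":0,"ry":0,"rz":0,"jaw":0},
    {"x":0.2,"y":0,"z":0,"rx":0,"ry":0,"rz":0,"jaw":0},
    {"x":0.2,"y":0,"z":0,"rx":0,"ry":0,"rz":0,"jaw":0},
    {"x":0.2,"y":0,"z":0,"rx":0,"ry":0,"rz":0,"jaw":0},
    {"x":0.2,"y":0,"z":0,"rx":0,"ry":0,"rz":0,"jaw":0},
    {"x":0,"y":0,"z":0,"rx":0,"ry":0,"rz":0,"jaw":0}
  ]
}}

```text
clock: 15.95
tcp_pos: [0.5281, 0.444, 0.3169]
orientation: [0.757, 0.654, -0.0, -0.0]
ft_force: [-1.1, -0.5, -0.4]
gripper_width: 0.0428
finger_force: 0.0
```

```bash
python3 - <<'E'
from h import *
p,d=shot('top','top5'); W=world('top',d); s=status.read_state(); print(s['tcp_pos'],s['clock'])
cv2.imwrite('pics/crop5.png',cv2.resize(p[145:285,300:440,::-1],None,fx=4.2,fy=4.2,interpolation=cv2.INTER_CUBIC))
u=np.array([-.1504,-.9886]);n=np.array([.9886,-.1504]);O=np.array([478.8,114.2])
for nm,(u0,u1,v0,v1),z0,z1 in [('sink',(380,408,148,180),.012,.05),('tin',(370,400,255,282),.012,.05),('module',(230,255,172,200),.008,.05),('carrier part',(345,395,180,240),.008,.02)]:
    k=np.zeros(d.shape,bool); k[v0:v1,u0:u1]=1; k&=(W[...,2]>z0)&(W[...,2]<z1); 
    if k.sum(): print(nm,rect(W,k))
q=W[k][:,:2]*1000-O;q=q[abs(q@n)<44];a=q@u;l=q@n
for lo in range(-38,38,8): t=a[(l>lo)&(l<lo+8)]; print(lo,np.percentile(t,1).round(1),end=' ')
t=l[(a<-35)&(a>-85)];print('lat',np.percentile(t,[1,99]))
E
```

```text
[0.52813407 0.442184   0.31672207] 16.0
sink [array([600.88, 112.19]), array([33.86, 49.78]), np.float64(89.47)]
tin [array([356.91, 146.98]), array([43.38, 42.43]), np.float64(88.49)]
carrier part [array([498.26, 163.56]), array([ 77.86, 143.31]), np.float64(79.15)]
-38 -88.2 -30 -88.8 -22 -89.5 -14 -88.7 -6 -89.3 2 -90.1 10 -88.9 18 -89.5 26 -88.7 34 -89.0 lat [-37.80348055  40.79945176]
```

View pics/crop5.png

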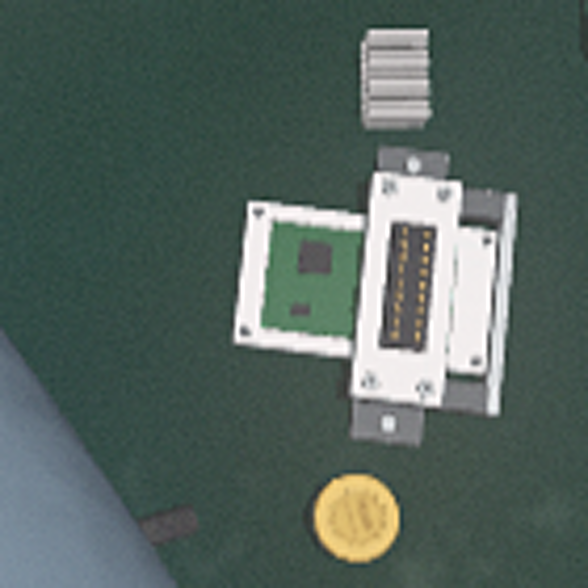

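The final crop shows the carrier under the bridge. Its tail corners are at (248,203) and (236,344), and its leading edge is parallel and up against the stop bar (x≈495). The tin and heatsink are unmoved, and the hand is well clear.

```bash
python3 -c "
from station import workorder; print(workorder.job_done())"
```

```text
the job is handed in; nothing more can be done
None
```

The carrier is pushed home under the bridge, its leading edge square against the end stop; the hand is clear and the job is handed in at about 16 s. The tin and heatsink measured unmoved; the arm hid the filter module in the last view, but it was in place mid-push and the hand never went near it.

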